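Find the key that works the cam lock

TASK

One of the two keys standing in the wooden rack fits the cam lock on the fitting board. Find it, push it fully down into the keyway and turn the lock clockwise to its stop, so that the steel tongue swings clear of its keeper; then draw the key out, leaving the lock turned, and stand it blade down in the small square pot. Keep the key that does not fit out of the pot.

Things in the scene. Friction and masses are not known exactly. Their poses are not given: they have to be found in the camera images.
- slim_key (a point): Mid bow (head) of a steel key, upright in one of 3 rack slots (70 mm apart, shelf 70 mm high; a punch in another; all tops under 150 mm). Upward: flat blade 28 mm wide, 6 thick, 38 long; collar 24 across, 8 thick, on the rack; stem 12 across; flat round bow 36 across, 10 thick. Point: 88 mm above the tip, 50 above the collar's underside. z up from tip to bow, y along blade width, x across thickness. 0.16 kg.
- broad_key (a point): Mid bow (head) of a steel key, upright in one of 3 rack slots (70 mm apart, shelf 70 mm high; a punch in another; all tops under 150 mm). Upward: flat blade 50 mm wide, 6 thick, 38 long; collar 24 across, 8 thick, on the rack; stem 12 across; flat round bow 52 across, 10 thick. Point: 88 mm above the tip, 50 above the collar's underside. z up from tip to bow, y along blade width, x across thickness. 0.16 kg.
- keyway (a point): Centre of the keyway mouth on top of the lock's brass plug (64 mm across, top 72 mm up, in a dark steel case 110 mm square, 60 high, fixed). Upright slot 38 mm long (y), 13 wide (x), 57 deep; z up. A key is fully in when its collar meets the plug. A 28 mm blade turns about 15 degrees in it before it drives. Steel tongue 100 mm out along x, at first under a keeper bridge 80 mm high.
- cam (a joint): Turn of the lock's plug and tongue, in rad: 0 locked (tongue square under the keeper), grows clockwise seen from above, stop at 1.0 (about 57 degrees). Starts at 0 to 0.2. Light friction, about 0.08 N m, no spring: it stays where it is left.
- pot (a point): Centre of the inner floor, 4 mm above the bench, of a fixed open square pot of dark steel sheet, 64 mm square outside, 56 mm inside, rim 62 mm above the bench. x and y run along its sides, z up. A key let go in it with the blade just over the floor leans against the rim and stays.

How it is judged:
On the way, in this order (a step that is already met when the one before it is completed fails the run):
1. the fitting key stands in the keyway: within 12 mm of its axis, collar within 10 mm of the plug's top, upright within 11 degrees (horizontal distance between slim_key and keyway below 0.012 m and z of slim_key in the frame of keyway below 0.06 m and angle between slim_key's own z axis and vertical below 0.2 rad), for 0.1 s.
2. with that key in the keyway, the lock is turned clockwise beyond 0.75 rad (all of step 1 and value of joint cam above 0.75 rad), for 0.2 s.
At the end, for the whole second after the job is handed in: The lock stays turned beyond 0.75 rad (stop at 1.0) and still; the fitting key stands or leans blade down in the pot (bow within 60 mm of the pot's centre, under 98 mm above its floor, leaning less than 60 degrees), and the other key is not at the pot (more than 90 mm away) (value of joint cam above 0.75 rad and horizontal distance between slim_key and pot below 0.06 m and z of slim_key in the frame of pot below 0.098 m and angle between slim_key's own z axis and vertical below 1.05 rad and velocity of joint cam below 0.05 rad/s and horizontal distance between broad_key and pot above 0.09 m); the robot touches nothing.
It also fails if it takes over 64 s, if anything falls off the work surface, if the arm or the gripper's body presses on something with over 40 N, if the wrist force passes 120 N, or if a joint passes its speed limit or range.

ROBOT

A 6-joint arm with a two-finger parallel gripper is mounted at the origin on the work surface. World frame = base frame: x ahead of the robot, y to its left, z up, the work surface at z = 0. Lengths are in m, angles in rad, forces in N, time in s.
With the tool pointing down it reaches from about 0.375 to 0.925 m from the base axis. Payload 5.7 kg.
Tool frame: the origin (TCP) lies between the finger pads; the fingertips stand 14 mm ahead of it and the grasp point (between the pads) lies 5 mm behind it (manip.tip_reach is the distance from the TCP to the fingertips, in m); x points along the fingers, y is the direction in which the jaws open and shut, and the axes are right-handed (so a half turn about x gives the same grasp; the last joint's range is limited). The gripper opens to 85 mm and grips with 20 to 120 N. Pads are 22 mm wide; open, the fingers measure 114 mm over their backs; the gripper's body (76 mm by 85 mm) begins 54 mm behind the grasp point. The pads swing forward as they close: fully open they stand 13 mm farther back than shut.
Start: joints at [-1.324, 0.359, 1.51, -0, 1.272, -0.115], TCP at [0.212, -0.561, 0.245] pointing down, gripper open.
Joint ranges: [-2.97, 2.97], [-1.01, 2.36], [0.21, 2.38], [-0.96, 4.11], [0.2, 2.71], [-2.98, 2.98]. Speed limits (rad/s): [2.39, 2.39, 3.14, 3.14, 3.14, 3.14].

INTERFACE

Orientations are given as a rotation vector (axis times angle).
In Python, from plant import telemetry, eyes, manip gives the robot as it stands.
- The arm moves only by the tool play_rows, never from a script. Its arguments are lists of equal length, an entry for each row: "delta_pos": the shift along the tool's x, y, z normalised to -1 to 1, where 1 is 0.025 m, a list of three; "turn": the turn about the tool's x normalised to -1 to 1, where 1 is 0.15 rad. A call has 1 to 5 rows; each row shifts and turns the commanded pose from where the row before left it, along the tool's axes as they then stand; what a row does not reach is not made up. A row lasts 1/8 s, in which the tool goes at most 62.5 mm and 10.7 degrees, less where a joint would pass 70% of its speed; a pose out of reach is approached as far as the arm can. A call with a number of a shift or a turn outside -1 to 1 is refused whole. A call with a gripper value outside its range is refused whole. "jaw" is the opening, from 0 (shut) to 1 (fully open), set as the call begins (left out, the last holds). The fingers move at their own pace and stop on an object; "grip_force" is the grip in N (left out, the last holds). Time passes only in rows, so rows that do not move let the fingers close. It gives the time, the measured TCP pose, the force and the opening at its end, in the units of the state.
- telemetry.sense(): the state, without advancing time (a new reading comes with each control period).
- eyes.read_camera(name): name is "scene" or "top"; returns (picture, depth): 384x512x3 uint8, red, green, blue; 384x512 float32, m along the optical axis (not along the pixel's ray), 0 where there is no reading.
- eyes.calibration(name): a dict with "fx", "fy", "cx", "cy" (pixels), "dist" ([k1, k2, p1, p2, k3] as OpenCV has them; the pictures are not rectified), "world_from_camera" (4x4, takes a point from camera to world coordinates). Camera axes: x right, y down, z forward; pixel columns grow to the right and rows downward; lengths in m; the calibration is good to about 2 mm. A picture is of the moment at which its call begins. calibration takes no time and is no camera call.
- manip.hand_in(): hands the job in, once; it reports no verdict.
The state is a dict: "t": time; "joint_positions": joint angles; "joint_velocities": joint speeds; "tau": joint torques, N m; "tcp_pos": TCP position; "tcp_rot": TCP orientation; "wrist_force": force on the tool from outside, world axes, zero at the start; "wrist_torque": the same for the moment, N m; "width": finger opening in m.
Only numpy, scipy, OpenCV 4.12 (cv2) and the standard library are available. Lean on these libraries where they do the work, as an engineer would, in place of code of your own. Each camera call takes 0.05 s, during which the arm holds its last target. There are 200 camera calls.

## Working session

There is one attempt and no reset: what is moved stays moved. The work goes in short steps, Python scripts to look and compute and a tool call to move; the robot and the scene stay as the last step left them, time stands still between calls to the robot, and variables do not carry over. Pictures are saved under pics/ and viewed, about 8 in all and at most 12, crops included, and the job is handed in when it is done.

Besides the shell and the picture viewer there is one more tool, called by a JSON object that holds its "api" and its "payload". play_rows: Moves the arm, as the interface text tells. Its arguments: {"type":"object","properties":{"delta_pos":{"type":"array"},"turn":{"type":"array"},"jaw":{"type":"number"},"grip_force":{"type":"number"}},"required":["delta_pos","turn"]}

```bash
mkdir -p pics; ls; cat > h.py <<'E'
import numpy as np,cv2
from plant import telemetry,eyes,manip
def grab(n):
    p,d=eyes.read_camera(n); return p,d,eyes.calibration(n)
def cloud(d,c):
    K=np.array([[c['fx'],0,c['cx']],[0,c['fy'],c['cy']],[0,0,1]]);h,w=d.shape
    uv=np.stack(np.meshgrid(np.arange(w),np.arange(h)),-1).reshape(-1,1,2).astype(np.float64)
    n=cv2.undistortPoints(uv,K,np.array(c['dist'])).reshape(h,w,2)
    P=np.dstack([n*d[...,None],d]); T=np.array(c['world_from_camera'])
    W=P@T[:3,:3].T+T[:3,3]; W[d<=0]=np.nan; return W
E
python3 - <<'E'
from h import *
for n in ('scene','top'):
    p,d,c=grab(n); cv2.imwrite(f'pics/{n}0.png',p[...,::-1]); np.savez(f'{n}0.npz',p=p,d=d,W=cloud(d,c))
    print(n,c['fx'],np.round(c['world_from_camera'],3).tolist())
print(telemetry.sense())
E
```

```text
pics
scene 458.74086036579683 [[-0.382, 0.534, -0.754, 1.223], [0.924, 0.216, -0.315, 0.324], [-0.005, -0.818, -0.576, 0.653], [0.0, 0.0, 0.0, 1.0]]
top 375.18773654601006 [[-0.01, -0.989, 0.147, 0.435], [-0.999, 0.014, 0.031, 0.022], [-0.033, -0.147, -0.989, 0.859], [0.0, 0.0, 0.0, 1.0]]
{'t': 0.1, 'joint_positions': array([-1.32408464e+00,  3.59430455e-01,  1.51134203e+00,  2.09840043e-05,
        1.27251887e+00, -1.15089439e-01]), 'joint_velocities': array([ 0.0013285 , -0.00161155, -0.00292   , -0.00143786, -0.0004782 ,
       -0.00081907]), 'tau': array([ 1.70030603e-04, -5.28651559e+01, -2.79349440e+01, -3.06379625e-04,
        4.96697132e-03,  1.06590730e-05]), 'tcp_pos': array([ 0.2122326 , -0.56056461,  0.24453235]), 'tcp_rot': array([ 2.02477877,  0.37208889, -2.02496753]), 'wrist_force': array([ 0.85742952, -0.88035536, -0.78955155]), 'wrist_torque': array([-0.00245895,  0.04089144,  0.02776397]), 'width': 0.08542737359277407}
```

View pics/scene0.png

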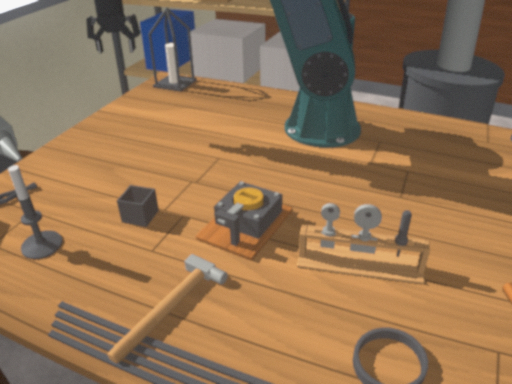

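View pics/top0.png

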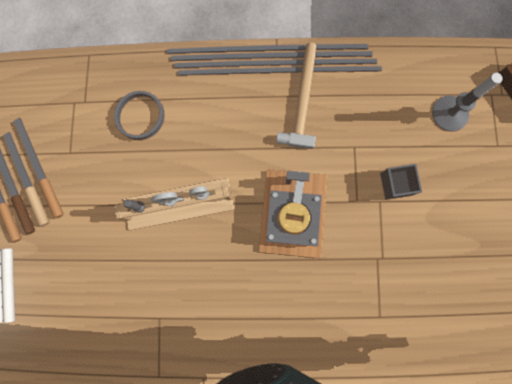

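The scene view shows the slim key at (330,218), the broad key at (367,225) and the punch at (403,235). It also has the lock at (248,200) and the pot at (138,205). In the top view, the slim key is at (199,191), the plug at (295,217), the keeper at (298,176) and the pot at (403,181).

```bash
python3 - <<'E'
from h import *
T=np.load('top0.npz');S=np.load('scene0.npz')
W=T['W'];p=T['p']
def box(W,u0,u1,v0,v1): 
    m=np.zeros(W.shape[:2],bool);m[v0:v1,u0:u1]=1;return m
# bows: from both clouds, points z 105..150 
for nm,A,b in (('top',T,(115,215,175,215)),('scene',S,(310,425,195,255))):
    W=A['W'];m=box(W,*b)&(W[...,2]>.1)&(W[...,2]<.16)
    n,l,st,_=cv2.connectedComponentsWithStats(m.astype(np.uint8))
    for i in range(1,n):
        if st[i,4]>8:
            q=W[l==i];q2=q[:,:2]-q[:,:2].mean(0);w,v=np.linalg.eigh(q2.T@q2/len(q))
            print(nm,st[i],q.mean(0).round(4),'min',q.min(0).round(4),'max',q.max(0).round(4),'dir',v[:,1].round(3),np.sqrt(w).round(4))
# plug: yellow
W=T['W'];hsv=cv2.cvtColor(p,cv2.COLOR_RGB2HSV)
m=box(W,270,320,195,240)
y=m&(hsv[...,1]>150)&(hsv[...,2]>130)&(W[...,2]>.06)
q=W[y];print('plug',y.sum(),np.nanmedian(q,0).round(4),q.min(0).round(4),q.max(0).round(4))
# pot rim
m=box(W,370,435,150,210)&(W[...,2]>.05)&(W[...,2]<.075)
pts=W[m][:,:2].astype(np.float32);r=cv2.minAreaRect(pts*1000);print('pot',m.sum(),r,np.median(W[m][:,2]))
# case
m=box(W,255,335,180,255)&(W[...,2]>.05)&(W[...,2]<.068)
print('case',cv2.minAreaRect((W[m][:,:2]*1000).astype(np.float32)))
big=cv2.resize(p[160:270,240:350],None,fx=5,fy=5,interpolation=cv2.INTER_CUBIC)
cv2.imwrite('pics/lock.png',big[...,::-1])
E
```

```text
top [189 186  18   9 128] [0.5462 0.1675 0.1295] min [0.5398 0.1518 0.1007] max [0.5545 0.1861 0.1398] dir [-0.196  0.981] [0.0033 0.0097]
top [151 192  26  11 218] [0.5332 0.2355 0.1322] min [0.5251 0.2124 0.1006] max [0.5438 0.2627 0.1482] dir [-0.226  0.974] [0.0033 0.014 ]
top [123 199  16  11 122] [0.5204 0.3035 0.1298] min [0.5126 0.2974 0.1004] max [0.5296 0.3163 0.1446] dir [-0.853  0.522] [0.0045 0.0049]
scene [321 203  20  20 287] [0.5499 0.1744 0.1229] min [0.5382 0.1557 0.1003] max [0.555  0.1915 0.1398] dir [-0.185  0.983] [0.0025 0.0091]
scene [354 204  28  24 525] [0.5374 0.243  0.1251] min [0.5258 0.2177 0.1   ] max [0.5439 0.2678 0.1477] dir [-0.174  0.985] [0.0025 0.0131]
scene [398 210  14  23 216] [0.5265 0.3109 0.1244] min [0.5149 0.3016 0.1001] max [0.5318 0.32   0.1428] dir [-0.06   0.998] [0.0034 0.0052]
  return np.nanmean(a, axis, out=out, keepdims=keepdims)
Traceback (most recent call last):
ValueError: zero-size array to reduction operation minimum which has no identity
```

```bash
cat > m.py <<'E'
from h import *
T=np.load('top0.npz');S=np.load('scene0.npz')
def box(W,u0,u1,v0,v1): 
    m=np.zeros(W.shape[:2],bool);m[v0:v1,u0:u1]=1;return m
for nm,A,bl,bp in (('top',T,(262,330,185,250),(375,430,155,205)),('scene',S,(205,290,175,240),(112,165,180,230))):
    W=A['W'];p=A['p'];hsv=cv2.cvtColor(p,cv2.COLOR_RGB2HSV)
    m=box(W,*bl);y=m&(hsv[...,0]>15)&(hsv[...,0]<35)&(hsv[...,1]>140)&(W[...,2]>.066)&(W[...,2]<.078)
    q=W[y];
    if len(q): print(nm,'plug',y.sum(),'rect',cv2.minEnclosingCircle((q[:,:2]*1000).astype(np.float32)),q.min(0).round(4),q.max(0).round(4),np.median(q[:,2]))
    d=y&0
    dark=m&(W[...,2]>.068)&(W[...,2]<.085)&~y
    m2=box(W,*bp)&(W[...,2]>.055)&(W[...,2]<.07)
    print(nm,'pot',m2.sum(),cv2.minAreaRect((W[m2][:,:2]*1000).astype(np.float32)),np.median(W[m2][:,2]))
    c=m&(W[...,2]>.055)&(W[...,2]<.0635)
    print(nm,'case',cv2.minAreaRect((W[c][:,:2]*1000).astype(np.float32)))
a=cv2.resize(T['p'][165:265,245:345],(400,400),interpolation=cv2.INTER_CUBIC)
b=cv2.resize(S['p'][170:270,195:295],(400,400),interpolation=cv2.INTER_CUBIC)
cv2.imwrite('pics/lock.png',np.hstack([a,b])[...,::-1])
E
python3 m.py
```

```text
top pot 286 ((574.2505493164062, -266.15386962890625), (64.89527893066406, 65.87733459472656), 7.897384166717529) 0.061662536712204286
top case ((495.4830322265625, -26.13821792602539), (110.413330078125, 110.42762756347656), 83.88758087158203)
scene plug 394 rect ((496.8206481933594, -20.451196670532227), 31.545093536376953) [ 0.4664 -0.052   0.066 ] [0.5274 0.0107 0.0756] 0.07196864747139581
scene pot 309 ((573.4898071289062, -262.4632263183594), (68.03639221191406, 67.5418472290039), 8.145332336425781) 0.06037835438424666
scene case ((514.9855346679688, -23.754169464111328), (111.6797103881836, 156.22317504882812), 84.02165985107422)
```

View pics/lock.png

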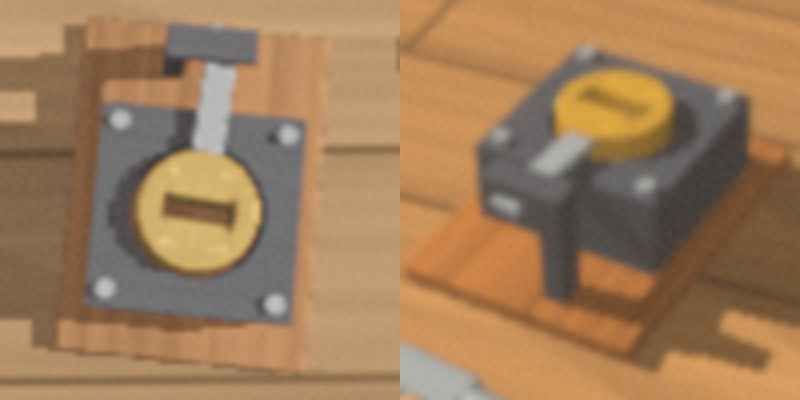

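```bash
cat >> h.py <<'E'
from scipy.spatial.transform import Rotation as Rn
def plane(c,uv,z):
    K=np.array([[c['fx'],0,c['cx']],[0,c['fy'],c['cy']],[0,0,1]])
    n=cv2.undistortPoints(np.array(uv,float).reshape(-1,1,2),K,np.array(c['dist'])).reshape(-1,2)
    T=np.array(c['world_from_camera']);r=np.c_[n,np.ones(len(n))]@T[:3,:3].T
    return T[:3,3]+r*((z-T[2,3])/r[:,2])[:,None]
def pca(q):
    a=q[:,:2]-q[:,:2].mean(0);w,v=np.linalg.eigh(a.T@a/len(a));d=v[:,1];d=d*np.sign(d[1]);return q.mean(0)[:2],d,np.degrees(np.arctan2(-d[0],d[1]))
E
python3 - <<'E'
from h import *
for n,r in (('top',(283,306,208,228)),('scene',(228,272,184,212))):
    A=np.load(n+'0.npz');c=eyes.calibration(n);p=A['p'].astype(int);hsv=cv2.cvtColor(A['p'],cv2.COLOR_RGB2HSV)
    u0,u1,v0,v1=r;sub=hsv[v0:v1,u0:u1]
    br=(sub[...,0]>5)&(sub[...,0]<40)&(sub[...,1]>90)
    y=br&(sub[...,2]>150)
    hull=cv2.convexHull(np.argwhere(y)[:,::-1].astype(np.int32))
    ins=np.zeros(sub.shape[:2],np.uint8);cv2.fillConvexPoly(ins,hull,1);ins=cv2.erode(ins,np.ones((5,5)))
    dk=(ins>0)&(sub[...,2]<150)
    l=cv2.connectedComponentsWithStats(dk.astype(np.uint8));i=1+np.argmax(l[2][1:,4]);v,u=np.nonzero(l[1]==i)
    q=plane(c,np.c_[u+u0,v+v0],.072);print(n,len(u),'slot',pca(q))
    yy,xx=np.nonzero(y);qq=plane(c,hull.reshape(-1,2)+[u0,v0],.072);print('plug',cv2.minEnclosingCircle((qq[:,:2]*1e3).astype(np.float32)))
s=telemetry.sense();M=Rn.from_rotvec(s['tcp_rot']).as_matrix();print(M.round(3))
E
```

```text
top 95 slot (array([ 0.49537081, -0.0261192 ]), array([0.18641544, 0.98247101]), np.float64(-10.743667056951823))
plug ((494.316162109375, -25.184032440185547), 30.60554313659668)
scene 142 slot (array([ 0.47124139, -0.03690604]), array([-0.32265663,  0.94651609]), np.float64(18.82366263093799))
plug ((478.34173583984375, -26.291473388671875), 54.620723724365234)
[[-0.     0.354 -0.935]
 [ 0.002 -0.935 -0.354]
 [-1.    -0.002 -0.   ]]
```

{"api": "play_rows", "payload": {"delta_pos": [[0,0,0],[0,0,0],[0,0,0],[0,0,0],[0,0,0]], "turn": [-1,-1,-1,-1,-1], "jaw": 1}}

```text
t: 0.72
tcp_pos: [0.2123, -0.5608, 0.2448]
tcp_rot: [1.536, 0.96, -1.535]
wrist_force: [-0.3, -0.6, -0.7]
width: 0.0851
```

{"api": "play_rows", "payload": {"delta_pos": [[0,0,0],[0,0,0],[0,0,0],[0,0,0],[0,0,0]], "turn": [-1,-1,-1,-1,-0.29]}}

```text
t: 1.35
tcp_pos: [0.2123, -0.5607, 0.2447]
tcp_rot: [1.071, 1.293, -1.07]
wrist_force: [-0.1, -0.2, 0.0]
width: 0.0855
```

{"api": "play_rows", "payload": {"delta_pos": [[0,0.69,-0.97],[0,0.69,-0.97],[0,0.69,-0.97],[0,0.69,-0.97],[0,0.69,-0.97]], "turn": [0,0,0,0,0]}}

```text
t: 1.98
tcp_pos: [0.2751, -0.4249, 0.2449]
tcp_rot: [1.073, 1.292, -1.072]
wrist_force: [-0.2, -0.8, -0.3]
width: 0.0855
```

{"api": "play_rows", "payload": {"delta_pos": [[0,0.69,-0.97],[0,0.69,-0.97],[0,0.69,-0.97],[0,0.69,-0.97],[0,0.69,-0.97]], "turn": [0,0,0,0,0]}}

```text
t: 2.6
tcp_pos: [0.3376, -0.29, 0.245]
tcp_rot: [1.073, 1.291, -1.072]
wrist_force: [-0.1, 0.2, -0.8]
width: 0.0852
```

{"api": "play_rows", "payload": {"delta_pos": [[0,0.69,-0.97],[0,0.69,-0.97],[0,0.69,-0.97],[0,0.69,-0.97],[0,0.69,-0.97]], "turn": [0,0,0,0,0]}}

```text
t: 3.22
tcp_pos: [0.4001, -0.155, 0.2451]
tcp_rot: [1.072, 1.291, -1.072]
wrist_force: [0.9, -0.3, -0.3]
width: 0.0853
```

{"api": "play_rows", "payload": {"delta_pos": [[0,0.69,-0.97],[0,0.69,-0.97],[0,0.69,-0.97],[0,0.69,-0.97],[0,0.69,-0.97]], "turn": [0,0,0,0,0]}}

```text
t: 3.85
tcp_pos: [0.4625, -0.0201, 0.2451]
tcp_rot: [1.072, 1.291, -1.072]
wrist_force: [0.4, -1.1, -0.3]
width: 0.0853
```

{"api": "play_rows", "payload": {"delta_pos": [[0,0.69,-0.97],[0,0.69,-0.97],[0,0.69,-0.97],[0,0.69,-0.97],[0,0.69,-0.97]], "turn": [0,0,0,0,0]}}

```text
t: 4.47
tcp_pos: [0.525, 0.1149, 0.2449]
tcp_rot: [1.072, 1.292, -1.073]
wrist_force: [1.2, 1.3, 0.3]
width: 0.0852
```

{"api": "play_rows", "payload": {"delta_pos": [[0,0.413,-0.697],[0,0.413,-0.697],[0,0.413,-0.697],[0,0,0]], "turn": [0,0,0,0]}}

```text
t: 4.97
tcp_pos: [0.5464, 0.1722, 0.2453]
tcp_rot: [1.072, 1.291, -1.071]
wrist_force: [-0.6, 0.2, 0.4]
width: 0.0856
```

```bash
python3 - <<'E'
from h import *
s=telemetry.sense();M=Rn.from_rotvec(s['tcp_rot']).as_matrix();print(s['tcp_pos'].round(4),np.degrees(np.arctan2(M[1,1],M[0,1])))
ims=[]
for n in ('scene','top'):
    p,d,c=grab(n);np.savez(n+'1.npz',p=p,d=d,W=cloud(d,c))
    W=cloud(d,c)
    m=(np.abs(W[...,0]-.546)<.12)&(np.abs(W[...,1]-.17)<.12)&(W[...,2]>.2)
    v,u=np.nonzero(m);print(n,u.min(),u.max(),v.min(),v.max())
    u0,v0=(300,70) if n=='scene' else (110,110)
    ims.append(cv2.resize(p[v0:v0+200,u0:u0+130],(390,600),interpolation=cv2.INTER_CUBIC))
cv2.imwrite('pics/g1.png',np.hstack(ims)[...,::-1])
E
```

```text
[0.5464 0.1722 0.2453] 10.649353269610941
scene 319 379 0 170
top 0 193 15 267
```

View pics/g1.png

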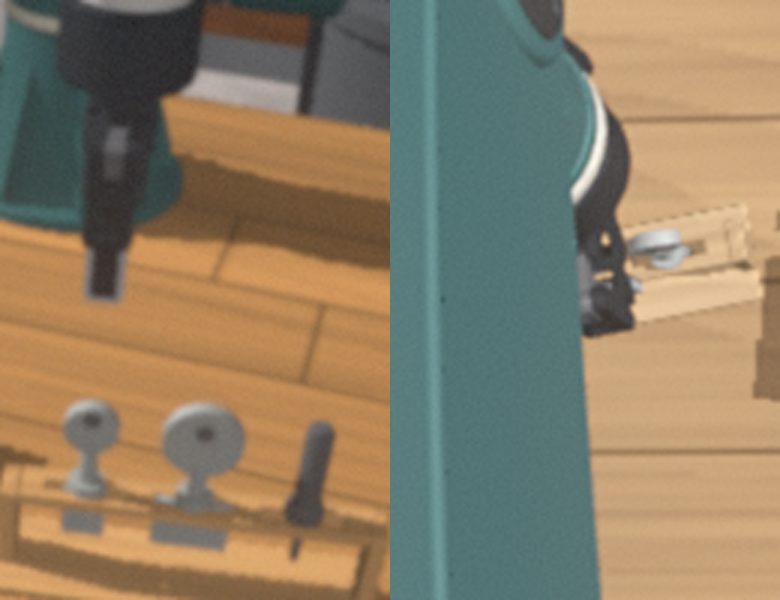

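The crop shows the front finger above the slim key (bow at crop (91,425), fingertip at (105,298)). I'll measure the scene camera's bias from that finger.

```bash
python3 - <<'E'
from h import *
s=telemetry.sense();M=Rn.from_rotvec(s['tcp_rot']).as_matrix();t=s['tcp_pos']
for n in ('scene','top'):
    A=np.load(n+'1.npz');W=A['W'];L=(W-t)@M
    m=(np.abs(L[...,1])<.08)&(np.abs(L[...,2])<.04)&(L[...,0]>-.03)&(L[...,0]<.03)
    q=L[m]
    if len(q): print(n,'finger in tool frame',len(q),q.min(0).round(4),q.max(0).round(4),np.median(q,0).round(4))
    k=(np.abs(L[...,1])<.03)&(np.abs(L[...,2])<.03)&(W[...,2]>.1)&(W[...,2]<.15)
    q=L[k]; print(n,'bow in tool',len(q),q.min(0).round(4),q.max(0).round(4),q.mean(0).round(4))
E
```

```text
scene finger in tool frame 230 [-0.03   -0.0441 -0.0144] [0.0018 0.0602 0.0078] [-0.0142  0.0513 -0.003 ]
scene bow in tool 287 [ 0.1052 -0.0048 -0.0205] [0.1452 0.0088 0.0154] [ 0.1224  0.0047 -0.0026]
top finger in tool frame 25 [-0.0268 -0.0555  0.0052] [-0.0039 -0.0423  0.0128] [-0.0147 -0.0484  0.011 ]
top bow in tool 130 [ 0.1059 -0.0042 -0.0154] [0.144  0.0065 0.0197] [ 0.1161 -0.0002  0.0035]
```

{"api": "play_rows", "payload": {"delta_pos": [[0.9,0,0],[0.9,0,0],[0.9,0,0],[0.9,0,0],[0.9,0,0]], "turn": [0,0,0,0,0]}}

```text
t: 5.7
tcp_pos: [0.5457, 0.1702, 0.1323]
tcp_rot: [1.073, 1.29, -1.073]
wrist_force: [-0.2, -0.5, 0.9]
width: 0.0854
```

{"api": "play_rows", "payload": {"delta_pos": [[0.35,0,0],[0.35,0,0],[0,0,0]], "turn": [0,0,0]}}

```text
t: 6.08
tcp_pos: [0.5458, 0.1708, 0.1152]
tcp_rot: [1.072, 1.291, -1.073]
wrist_force: [0.2, 0.3, -0.0]
width: 0.0855
```

{"api": "play_rows", "payload": {"delta_pos": [[0,0,0],[0,0,0],[0,0,0],[0,0,0],[0,0,0]], "turn": [0,0,0,0,0], "jaw": 0, "grip_force": 60}}

```text
t: 6.7
tcp_pos: [0.5461, 0.1711, 0.1156]
tcp_rot: [1.072, 1.291, -1.072]
wrist_force: [0.4, 0.4, 1.7]
width: 0.0088
```

{"api": "play_rows", "payload": {"delta_pos": [[0,0,0],[0,0,0],[0,0,0]], "turn": [0,0,0]}}

```text
t: 7.08
tcp_pos: [0.5461, 0.1711, 0.1156]
tcp_rot: [1.073, 1.291, -1.072]
wrist_force: [-0.5, 0.2, 4.2]
width: 0.009
```

{"api": "play_rows", "payload": {"delta_pos": [[-0.5,0,0],[-0.97,0,0],[-0.97,0,0],[-0.97,0,0],[-0.97,0,0]], "turn": [0,0,0,0,0]}}

```text
t: 7.7
tcp_pos: [0.5455, 0.1709, 0.2259]
tcp_rot: [1.072, 1.291, -1.073]
wrist_force: [-0.5, 0.9, -1.6]
width: 0.0091
```

{"api": "play_rows", "payload": {"delta_pos": [[0,0,0],[0,0,0],[0,0,0],[0,0,0]], "turn": [0.7,0.8,0.99,0]}}

```text
t: 8.2
tcp_pos: [0.5456, 0.171, 0.225]
tcp_rot: [1.346, 1.115, -1.346]
wrist_force: [1.0, -0.9, -1.8]
width: 0.0094
```

{"api": "play_rows", "payload": {"delta_pos": [[0,-0.053,0.805],[0,-0.053,0.805],[0,-0.053,0.805],[0,-0.053,0.805],[0,-0.053,0.805]], "turn": [0,0,0,0,0]}}

```text
t: 8.82
tcp_pos: [0.5201, 0.0718, 0.2249]
tcp_rot: [1.347, 1.114, -1.347]
wrist_force: [0.2, -0.4, -2.7]
width: 0.0093
```

{"api": "play_rows", "payload": {"delta_pos": [[0,-0.053,0.805],[0,-0.053,0.805],[0,-0.053,0.805],[0,-0.053,0.805],[0,-0.053,0.805]], "turn": [0,0,0,0,0]}}

```text
t: 9.45
tcp_pos: [0.4946, -0.0255, 0.2249]
tcp_rot: [1.347, 1.114, -1.347]
wrist_force: [0.1, -0.1, -1.1]
width: 0.0093
```

{"api": "play_rows", "payload": {"delta_pos": [[0,0,0],[0,0,0]], "turn": [0,0]}}

```text
t: 9.7
tcp_pos: [0.4951, -0.0242, 0.2249]
tcp_rot: [1.348, 1.114, -1.347]
wrist_force: [-0.8, -0.1, -1.7]
width: 0.0093
```

```bash
cat > chk.py <<'E'
from h import *
import sys
k=sys.argv[1]
s=telemetry.sense();M=Rn.from_rotvec(s['tcp_rot']).as_matrix();t=s['tcp_pos'];print(t.round(4),np.degrees(np.arctan2(M[1,1],M[0,1])).round(2),s['width'])
ims=[]
for n in ('scene','top'):
    p,d,c=grab(n);W=cloud(d,c);np.savez(n+k+'.npz',p=p,d=d,W=W)
    L=(W-t)@M
    m=(np.abs(L[...,1])<.03)&(np.abs(L[...,2])<.03)&(L[...,0]>.016)&(L[...,0]<.1)
    for lo,hi,nm in ((.016,.03,'stem'),(.033,.04,'collar'),(.05,.077,'blade')):
        q=L[m&(L[...,0]>lo)&(L[...,0]<hi)]
        if len(q)>4: print(n,nm,len(q),'y',q[:,1].min().round(4),q[:,1].max().round(4),'z',q[:,2].min().round(4),q[:,2].max().round(4))
    q=L[m]
    if len(q): print(n,'lowest',q[:,0].max())
    T=np.array(c['world_from_camera']);cc=(t-T[:3,3])@T[:3,:3];u=int(c['fx']*cc[0]/cc[2]+c['cx']);v=int(c['fy']*cc[1]/cc[2]+c['cy'])+20
    u0=np.clip(u-65,0,382);v0=np.clip(v-70,0,184);print(n,'crop',u0,v0)
    ims.append(cv2.resize(p[v0:v0+170,u0:u0+130],(390,510),interpolation=cv2.INTER_CUBIC))
cv2.imwrite(f'pics/c{k}.png',np.hstack(ims)[...,::-1])
E
python3 chk.py 2
```

```text
[ 0.4951 -0.0242  0.2249] -10.87 0.00930010911607183
scene stem 35 y -0.0009 0.0073 z -0.009 0.002
scene collar 56 y -0.0119 0.0116 z -0.0145 0.0087
scene blade 128 y -0.002 0.0066 z -0.0168 0.0113
scene lowest 0.0842625529406341
scene crop 179 82
top crop 233 160
```

View pics/c2.png

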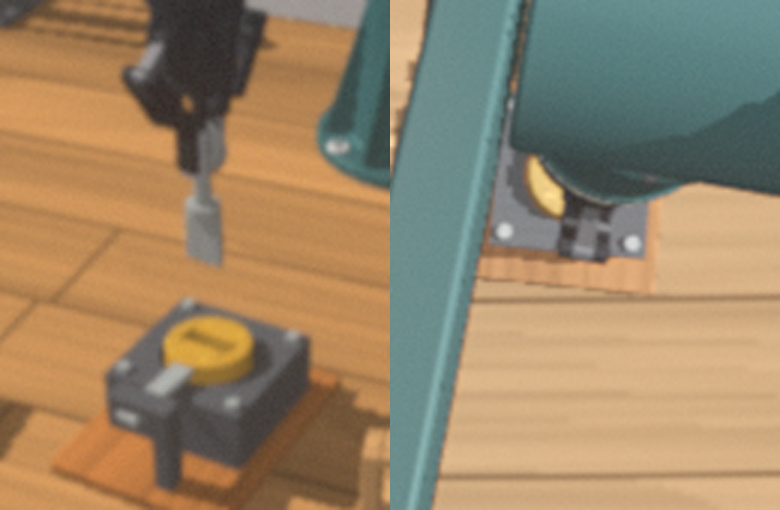

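Both the key (y≈0, z≈−2.9 mm) and the plug (y≈1, z≈−3.9 mm) appear in the scene camera, aligned within about 1 mm. I'll nudge and insert.

{"api": "play_rows", "payload": {"delta_pos": [[0.65,0.03,-0.03],[0.65,0,0],[0.65,0,0],[0.65,0,0],[0,0,0]], "turn": [0,0,0,0,0]}}

```text
t: 10.42
tcp_pos: [0.4951, -0.0228, 0.1588]
tcp_rot: [1.345, 1.117, -1.348]
wrist_force: [-0.9, -0.2, -1.1]
width: 0.0093
```

{"api": "play_rows", "payload": {"delta_pos": [[0.15,0,0],[0.15,0,0],[0.15,0,0],[0.15,0,0]], "turn": [0,0,0,0]}}

```text
t: 10.92
tcp_pos: [0.4961, -0.0236, 0.1448]
tcp_rot: [1.347, 1.114, -1.347]
wrist_force: [-0.8, 0.9, -1.1]
width: 0.0092
```

It's 10 mm in with no force, so I'll continue.

{"api": "play_rows", "payload": {"delta_pos": [[0.2,0,0],[0.2,0,0],[0.2,0,0],[0.2,0,0],[0,0,0]], "turn": [0,0,0,0,0]}}

```text
t: 11.55
tcp_pos: [0.4956, -0.0235, 0.1243]
tcp_rot: [1.347, 1.115, -1.348]
wrist_force: [-0.7, -0.2, -1.6]
width: 0.0091
```

{"api": "play_rows", "payload": {"delta_pos": [[0.12,0,0],[0.06,0,0],[0,0,0]], "turn": [0,0,0]}}

```text
t: 11.92
tcp_pos: [0.4959, -0.0235, 0.1202]
tcp_rot: [1.347, 1.114, -1.347]
wrist_force: [-0.9, 0.4, -1.4]
width: 0.0089
```

{"api": "play_rows", "payload": {"delta_pos": [[0.08,0,0],[0.04,0,0],[0,0,0]], "turn": [0,0,0]}}

```text
t: 12.3
tcp_pos: [0.496, -0.0236, 0.1175]
tcp_rot: [1.347, 1.114, -1.347]
wrist_force: [-0.9, 0.9, 2.4]
width: 0.0094
```

{"api": "play_rows", "payload": {"delta_pos": [[0,0,0],[0,0,0],[0,0,0],[0,0,0],[0,0,0]], "turn": [0.6,0.6,0.6,0.6,0]}}

```text
t: 12.92
tcp_pos: [0.4951, -0.023, 0.1175]
tcp_rot: [1.602, 0.898, -1.603]
wrist_force: [-2.0, 1.3, 5.0]
width: 0.0094
```

```bash
cat > st.py <<'E'
from h import *
s=telemetry.sense();M=Rn.from_rotvec(s['tcp_rot']).as_matrix()
print(s['t'],s['tcp_pos'].round(4),'yaw',np.degrees(np.arctan2(M[1,1],M[0,1])).round(2),s['wrist_force'].round(1),s['wrist_torque'].round(3),s['width'],s['joint_positions'].round(2))
E
python3 st.py
```

```text
12.925 [ 0.4951 -0.023   0.1175] yaw -31.52 [-2.   1.3  5. ] [0.464 0.486 0.03 ] 0.009392280120288048 [-0.19  0.37  1.87  0.    0.9   0.36]
```

{"api": "play_rows", "payload": {"delta_pos": [[0,0,0],[0,0,0],[0,0,0],[0,0,0],[0,0,0]], "turn": [0.6,0.6,0.6,0.6,0.6]}}

```text
t: 13.55
tcp_pos: [0.4953, -0.0229, 0.1175]
tcp_rot: [1.899, 0.557, -1.9]
wrist_force: [-2.1, 2.9, 4.1]
width: 0.0094
```

{"api": "play_rows", "payload": {"delta_pos": [[0,0,0],[0,0,0],[0,0,0],[0,0,0],[0,0,0]], "turn": [0.5,0.5,0.5,0.3,0]}}

```text
t: 14.18
tcp_pos: [0.4954, -0.023, 0.1175]
tcp_rot: [2.058, 0.315, -2.06]
wrist_force: [-2.8, 2.5, 5.4]
width: 0.0088
```

```bash
python3 st.py
```

```text
14.175 [ 0.4954 -0.023   0.1175] yaw -72.7 [-2.8  2.5  5.4] [ 0.624  0.493 -0.018] 0.008810640568806722 [-0.19  0.37  1.87  0.    0.9   1.08]
```

{"api": "play_rows", "payload": {"delta_pos": [[0,0,0],[0,0,0],[0,0,0],[0,0,0]], "turn": [0.3,0.2,0.15,0]}}

```text
t: 14.68
tcp_pos: [0.4955, -0.0231, 0.1175]
tcp_rot: [2.113, 0.218, -2.115]
wrist_force: [-2.1, 2.9, 6.2]
width: 0.0097
```

```bash
python3 st.py; python3 chk.py 3
```

```text
14.675 [ 0.4955 -0.0231  0.1175] yaw -78.25 [-2.1  2.9  6.2] [0.615 0.477 0.049] 0.009694306381442176 [-0.19  0.37  1.87  0.    0.9   1.18]
[ 0.4955 -0.0231  0.1175] -78.25 0.009694306381442176
scene stem 29 y -0.0075 0.0039 z -0.008 -0.0009
scene collar 54 y -0.0139 0.0096 z -0.0142 0.0088
scene blade 116 y -0.0298 0.0295 z -0.03 0.0263
scene lowest 0.06476471377003076
scene crop 181 127
top blade 31 y -0.03 -0.0104 z 0.0099 0.0299
top lowest 0.09636787965828747
top crop 229 165
```

View pics/c3.png

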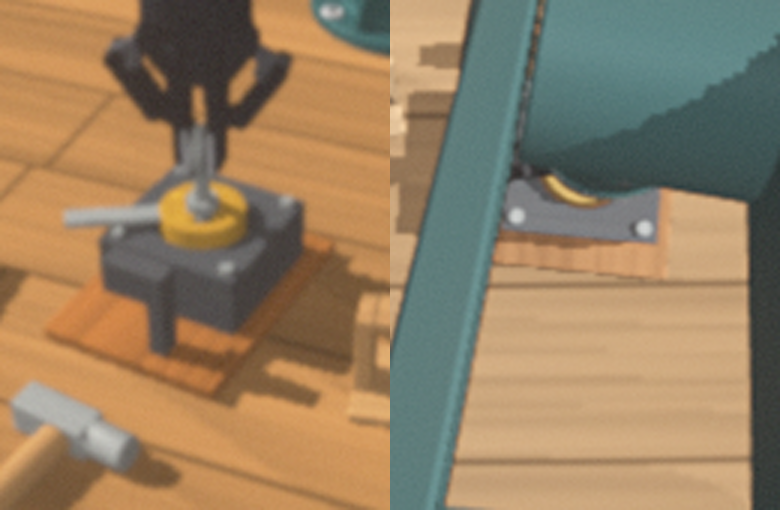

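The tongue runs from crop (160,213) to (65,215), clear of its keeper. I'll measure its angle.

```bash
python3 - <<'E'
from h import *
A=np.load('scene3.npz');W=A['W'];p=A['p'].astype(int)
m=np.zeros(W.shape[:2],bool);m[190:208,198:233]=1
m&=(W[...,2]>.06)&(p.min(2)>95)&(p.max(2)-p.min(2)<40)
q=W[m];c,d,a=pca(q);print(m.sum(),q[:,2].mean(),c,d)
# tongue axis through plug centre; heading
h=np.degrees(np.arctan2(d[1],d[0]));print('heading',h,h-180,'rel case -6.1; centre dir',np.degrees(np.arctan2(c[1]+.0205,c[0]-.4968)))
E
```

```text
224 0.06730376822674708 [ 0.52582097 -0.07430351] [-0.58243513  0.81287719]
heading 125.62199930368688 -54.37800069631312 rel case -6.1; centre dir -61.65811006918302
```

{"api": "play_rows", "payload": {"delta_pos": [[0,0,0],[0,0,0],[0,0,0]], "turn": [0.25,0.2,0]}}

```text
t: 15.15
tcp_pos: [0.4956, -0.0232, 0.1175]
tcp_rot: [2.149, 0.151, -2.15]
wrist_force: [-2.6, 3.2, 5.2]
width: 0.0096
```

```bash
python3 st.py; python3 -c "
from h import *
print(telemetry.sense()['tau'])"
```

```text
15.15 [ 0.4956 -0.0232  0.1175] yaw -82.01 [-2.6  3.2  5.2] [0.622 0.406 0.859] 0.009558516951040272 [-0.19  0.37  1.87  0.    0.89  1.24]
[ -2.34521493 -43.30331683 -20.23209929  -0.25288615  -1.06875647
   1.01056393]
```

The torque jumped to 0.86 N m, so the stop is reached. I'll back off into the free play to centre the blade, then draw it out.

{"api": "play_rows", "payload": {"delta_pos": [[0,0,0],[0,0,0],[0,0,0],[0,0,0],[0,0,0]], "turn": [-0.5,-0.5,-0.5,-0.4,0]}}

```text
t: 15.78
tcp_pos: [0.4965, -0.0238, 0.1175]
tcp_rot: [1.989, 0.426, -1.987]
wrist_force: [-0.8, 0.4, 3.2]
width: 0.0091
```

{"api": "play_rows", "payload": {"delta_pos": [[-0.3,0,0],[-0.3,0,0],[-0.3,0,0],[-0.3,0,0],[-0.3,0,0]], "turn": [0,0,0,0,0]}}

```text
t: 16.4
tcp_pos: [0.496, -0.0236, 0.1554]
tcp_rot: [1.989, 0.426, -1.988]
wrist_force: [0.5, 0.1, -1.7]
width: 0.0092
```

```bash
python3 st.py
```

```text
16.4 [ 0.496  -0.0236  0.1554] yaw -65.83 [ 0.5  0.1 -1.7] [-0.014  0.    -0.036] 0.009188384877704157 [-0.19  0.32  1.84  0.    0.99  0.96]
```

{"api": "play_rows", "payload": {"delta_pos": [[-0.75,0,0],[-0.75,0,0],[-0.75,0,0],[-0.75,0,0],[0,0,0]], "turn": [0,0,0.9,0.98,0]}}

```text
t: 17.02
tcp_pos: [0.4971, -0.0237, 0.2313]
tcp_rot: [2.151, 0.151, -2.144]
wrist_force: [-0.2, -0.6, -1.2]
width: 0.0088
```

```bash
python3 st.py; python3 - <<'E'
from h import *
W=np.load('top0.npz')['W']
m=(W[...,2]>.08)&(W[...,1]<-.1)&(W[...,0]>.4)
q=W[m];d=np.hypot(q[:,0]-.574,q[:,1]+.265);print(len(q),d.min(),q[d.argmin()],q[:,2].max(), q.min(0),q.max(0))
E
```

```text
17.025 [ 0.4971 -0.0237  0.2313] yaw -81.92 [-0.2 -0.6 -1.2] [-0.038  0.032  0.013] 0.008820017761030675 [-0.19  0.22  1.75  0.    1.17  1.24]
599 0.2034936706055237 [ 0.72789521 -0.3981388   0.08132038] 0.2027324815127567 [ 0.72267175 -0.43199139  0.08000192] [ 0.76581691 -0.39019172  0.20273248]
```

Clear path. Moving to above the pot.

{"api": "play_rows", "payload": {"delta_pos": [[0,0.91,-0.16],[0,0.91,-0.16],[0,0.91,-0.16],[0,0.91,-0.16],[0,0.91,-0.16]], "turn": [0,0,0,0,0]}}

```text
t: 17.65
tcp_pos: [0.5319, -0.1348, 0.2295]
tcp_rot: [2.148, 0.151, -2.149]
wrist_force: [0.5, -0.1, -0.9]
width: 0.0089
```

{"api": "play_rows", "payload": {"delta_pos": [[0,0.91,-0.16],[0,0.91,-0.16],[0,0.91,-0.16],[0,0.91,-0.16],[0,0.91,-0.16]], "turn": [0,0,0,0,0]}}

```text
t: 18.27
tcp_pos: [0.5678, -0.2448, 0.2298]
tcp_rot: [2.149, 0.151, -2.149]
wrist_force: [-0.0, -0.2, -1.5]
width: 0.0092
```

{"api": "play_rows", "payload": {"delta_pos": [[0,0.91,-0.16],[0,0,0],[0,0,0]], "turn": [0,0,0]}}

```text
t: 18.65
tcp_pos: [0.5742, -0.265, 0.2295]
tcp_rot: [2.149, 0.151, -2.15]
wrist_force: [0.4, 0.4, -1.4]
width: 0.0093
```

```bash
python3 chk.py 4; python3 - <<'E'
from h import *
# plug / tongue now (arm away) & pot in scene, relative
A=np.load('scene4.npz');W=A['W']
m=np.zeros(W.shape[:2],bool);m[180:230,112:165]=1;m&=(W[...,2]>.055)&(W[...,2]<.07)
print(cv2.minAreaRect((W[m][:,:2]*1000).astype(np.float32)))
T=np.load('top4.npz');a=cv2.resize(T['p'][165:265,245:345],(400,400))
b=cv2.imread('pics/c4.png')[...,::-1];b=cv2.resize(b[:,:390],(306,400));cv2.imwrite('pics/d4.png',np.hstack([a,b])[...,::-1])
E
```

```text
[ 0.5742 -0.265   0.2295] -82.0 0.00934753663473025
scene stem 36 y -0.0087 0.002 z -0.0095 0.0028
scene collar 53 y -0.0148 0.0108 z -0.0139 0.0107
scene blade 104 y -0.0072 0.0013 z -0.0177 0.0132
scene lowest 0.08480575471121425
scene crop 53 76
top collar 41 y -0.0112 0.0096 z -0.0029 0.0109
top blade 59 y -0.0028 0.003 z -0.0135 0.0128
top lowest 0.08340810092446473
top crop 375 111
((573.8630981445312, -262.8306884765625), (68.34379577636719, 66.70159149169922), 8.582015037536621)
```

View pics/d4.png

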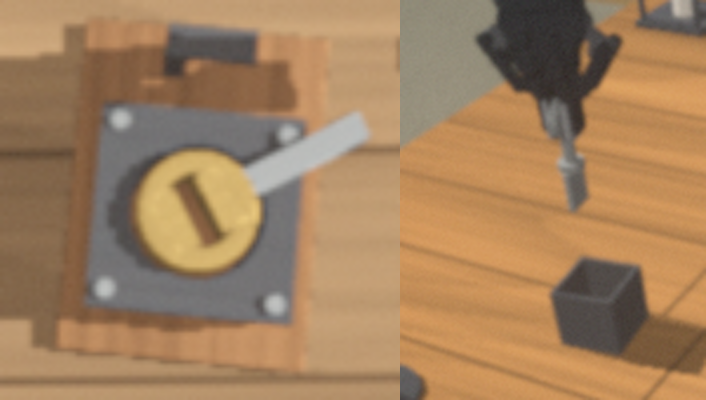

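The lock is turned to the stop (tongue about 63° to the right of straight ahead) and the key hangs over the pot's centre. I'll lower it and release.

{"api": "play_rows", "payload": {"delta_pos": [[0.9,0,0],[0.9,0,0],[0.9,0,0],[0.9,0,0],[0.9,0,0]], "turn": [0,0,0,0,0]}}

```text
t: 19.38
tcp_pos: [0.5745, -0.2645, 0.1169]
tcp_rot: [2.149, 0.151, -2.148]
wrist_force: [-0.4, -0.6, -1.6]
width: 0.0093
```

{"api": "play_rows", "payload": {"delta_pos": [[0.5,0,0],[0.4,0,0],[0.18,0,0],[0,0,0],[0,0,0]], "turn": [0,0,0,0,0]}}

```text
t: 20.0
tcp_pos: [0.5748, -0.2655, 0.0909]
tcp_rot: [2.15, 0.15, -2.148]
wrist_force: [0.6, 0.1, -1.6]
width: 0.0095
```

{"api": "play_rows", "payload": {"delta_pos": [[0.08,0,0],[0,0,0]], "turn": [0,0]}}

```text
t: 20.25
tcp_pos: [0.5744, -0.2653, 0.0884]
tcp_rot: [2.149, 0.15, -2.149]
wrist_force: [-0.3, 1.5, -1.9]
width: 0.0092
```

{"api": "play_rows", "payload": {"delta_pos": [[0,0,0],[0,0,0],[0,0,0],[0,0,0],[0,0,0]], "turn": [0,0,0,0,0], "jaw": 1}}

```text
t: 20.88
tcp_pos: [0.5744, -0.2652, 0.0883]
tcp_rot: [2.149, 0.151, -2.149]
wrist_force: [-0.5, 0.2, -0.1]
width: 0.0853
```

{"api": "play_rows", "payload": {"delta_pos": [[0,0,0],[0,0,0],[0,0,0]], "turn": [0,0,0]}}

```text
t: 21.25
tcp_pos: [0.5744, -0.2652, 0.0883]
tcp_rot: [2.149, 0.151, -2.149]
wrist_force: [-0.6, 1.0, -0.1]
width: 0.0852
```

```bash
python3 chk.py 5
```

```text
[ 0.5744 -0.2652  0.0883] -81.99 0.085231070361785
scene stem 105 y -0.03 0.0298 z -0.03 0.0297
scene collar 110 y -0.0274 0.03 z -0.03 0.03
scene blade 87 y -0.0279 0.0299 z -0.0299 0.0298
scene lowest 0.09037130226764349
scene crop 65 134
top crop 345 126
```

View pics/c5.png

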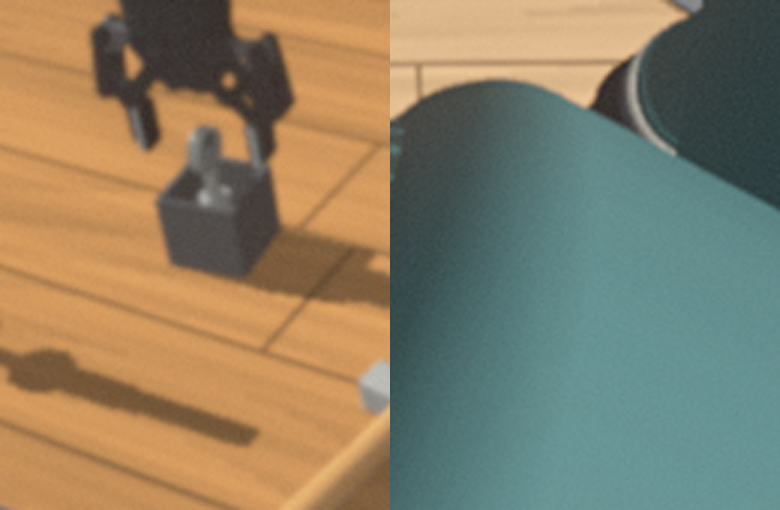

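The key stands nearly upright in the pot (bow at crop (205,150)), clear of both fingers. I'll raise straight up and check.

{"api": "play_rows", "payload": {"delta_pos": [[-0.3,0,0],[-0.6,0,0],[-0.9,0,0],[-0.9,0,0],[-0.9,0,0]], "turn": [0,0,0,0,0]}}

```text
t: 21.98
tcp_pos: [0.5747, -0.2654, 0.1804]
tcp_rot: [2.15, 0.15, -2.147]
wrist_force: [0.2, 0.1, 0.5]
width: 0.0854
```

{"api": "play_rows", "payload": {"delta_pos": [[-0.9,0,-0.9],[-0.9,0,0],[0,0,0],[0,0,0],[0,0,0]], "turn": [0,0,0,0,0]}}

```text
t: 22.6
tcp_pos: [0.5958, -0.2618, 0.2222]
tcp_rot: [2.148, 0.152, -2.152]
wrist_force: [0.4, 0.8, 0.2]
width: 0.0856
```

```bash
python3 st.py; python3 - <<'E'
from h import *
p,d,c=grab('scene');W=cloud(d,c);P,D,C=grab('top')
m=(np.abs(W[...,0]-.574)<.07)&(np.abs(W[...,1]+.263)<.07)&(W[...,2]>.068)&(W[...,2]<.13)
q=W[m];print('bow',m.sum(),q.min(0).round(3),q.max(0).round(3),q.mean(0).round(3))
a=cv2.resize(p[150:250,90:290],(800,400),interpolation=cv2.INTER_CUBIC);cv2.imwrite('pics/f.png',a[...,::-1])
E
```

```text
22.6 [ 0.5958 -0.2618  0.2222] yaw -82.0 [0.4 0.8 0.2] [-0.011 -0.013 -0.053] 0.08558411182544905 [-0.52  0.45  1.42  0.    1.27  0.91]
bow 153 [ 0.557 -0.266  0.068] [ 0.593 -0.254  0.11 ] [ 0.579 -0.259  0.095]
```

View pics/f.png

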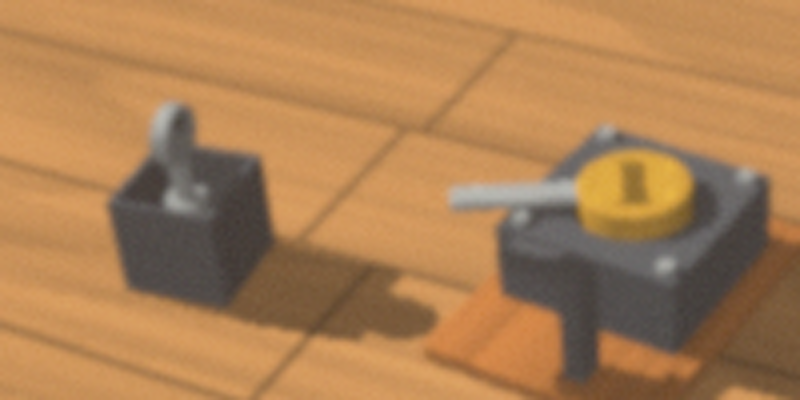

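The key stands in the pot, with the bow about 92 mm above the bench. The tongue is clear of the keeper, the lock is turned, and the gripper is away from everything.

```bash
python3 -c "
from plant import manip
print(manip.hand_in())"
```

```text
the job is handed in; nothing more can be done
None
```

I used the slim key to turn the lock clockwise to its stop, drew it out, and left it standing blade down in the pot. The job is handed in, at about 23 s of the 64 s allowed; no verdict was reported.

- **Fit:** the slim key went in until its collar met the plug. The upward force rose only to about 5 N.
- **Turn:** I turned until the wrist torque jumped to about 0.86 N m, which I took as the stop. I then backed the blade into its free play before drawing it out. The tongue shows clear of the keeper in both views. The tool angle at the stop implies the lock is at about 1.0 rad; two rough scene-camera readings of the tongue gave 0.84 and 0.97 rad, all above the 0.75 limit.
- **Pot:** the bow is about 5 mm from the pot's centre and about 88 mm above its floor. The key is near upright, and the gripper is open and clear above it.
- **Other key:** I never touched the broad key. I did not measure it again at the end.
- **Disagreement:** the two cameras differed by about 4–5 mm in y. I settled this by measuring the gripper finger in the scene view and comparing positions within one camera.

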